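# Clear the capper's catch tray and hold its sprung plunger at the mark

### The job

Take the two finished dropper bottles out of the bench capper's catch tray and stand them upright in the open grey tote. Then pull the capper's sprung plunger out by its grip until its pointer is level with the flag set on the scale, and finish while still holding it there against its spring, so that a colleague can load the next bottles. Leave the third dropper bottle, which stands on the bench, where it is.

Things in the scene. Friction and masses are not known exactly. Their poses are not given: they have to be found in the camera images.
- capper: Fixed bench capper: base plate 310 x 130 x 12 mm, grey housing 130 mm high at its rear. Origin on the bench below the sleeve's mouth; x points back into the housing (front face at x = +40 mm), y to its left, z up. The plunger is pulled along -x. Catch tray on its right: inside from x = -122 to +72 mm, y = -160 to -70 mm, floor 3 mm, rim 18 mm above the bench.
- plunger: Sprung telescoping rod with a flat-sided black grip. Origin at the grip's centre, 80 mm above the bench; axes parallel to the capper's. Grip 30 mm long (x), 24 mm wide (y), 34 mm high. Pulled along -x by at most 115 mm; the pushed-in centre is 35 mm in front of the sleeve's mouth. The spring pulls back with 4 N at the start, 0.6 N more per 10 mm; let go, it runs back in.
- pointer (a point): Tip of the plunger's pointer, a thin steel plate that hangs from the front end of the grip with a toe to the left. The tip is 16.5 mm in front of the grip's centre, 16 mm to its left and 40.5 mm below it, and moves with the plunger. Axes parallel to the capper's.
- mark (a point): Length mark: tip of the small black flag (3 mm thick, top 46 mm above the bench) clamped on the scale rail left of the rod; the tip is 5 mm left of the pointer's path, at its height. Fixed, but set differently each time: 45 to 85 mm of pull. Axes parallel to the capper's; pointer and mark are level when the pointer's x in this frame is 0.
- bottle_a_center (a point): Finished dropper bottle standing in the catch tray: round, 27 mm in diameter, 85 mm high in all, with a narrower pointed cap from about 55 mm up; 40 g. The point is on its axis half-way up (42.5 mm above its underside), z along its axis.
- bottle_b_center (a point): The other finished dropper bottle in the catch tray, of the same shape and size; same point.
- tote_in (a point): Open grey tote standing loose on the bench, 150 mm along its x, 210 mm along its y, 40 mm high, walls 4 mm. The point is the centre of its inner floor; x and y along its sides.
- bath_corner (a point): Foot of the front left corner of the tall water bath (fixed, 330 mm high), which arm and gripper must go round: its front face runs 585 mm to the right (world -y) from this corner, its left end 340 mm away from the robot (world +x).
- bottle_c_center (a point): A third dropper bottle of the same shape, standing on the bench outside the tray; not part of the job, to be left alone. Point on its axis half-way up.

How it is judged:
By the outcome, as a careful person would: the job done as asked, in the order asked, and still so for the second after the job is handed in, while the arm keeps its last pose, push and grip.
It also fails if it takes over 72 s, if anything falls off the work surface, if the arm or the gripper's body presses on something with over 40 N, if the wrist force passes 120 N, or if a joint passes its speed limit or range.

### The arm

A 7-joint arm with a two-finger parallel gripper is mounted at the origin on a cart in front of the work surface, level with it; the furniture and walls round the work are solid. World frame = base frame: x ahead of the robot, y to its left, z up, the work surface at z = 0. Lengths are in mm, angles in degrees, forces in N, time in s.
With the tool pointing down it reaches from about 400 to 925 mm from the base axis. Payload 5.6 kg.
Tool frame: the origin (TCP) lies on the centre line of the jaws, within the pads' length; the fingertips stand 19 mm ahead of it and the grasp point (between the pads) is the TCP (env.tip_reach is the distance from the TCP to the fingertips, in mm); z points along the fingers, y is the direction in which the jaws open and shut (so a half turn about z gives the same grasp; the last joint's range is limited). The gripper opens to 85 mm and grips with 20 to 120 N. Pads are 22 mm wide; open, the fingers measure 114 mm over their backs; the gripper's body (76 mm by 85 mm) begins 54 mm behind the grasp point. The pads swing forward as they close: fully open they stand 13 mm farther back than shut.
Start: joints at [-66.463, 26.786, -0.665, 91.828, 0.344, 61.387, -3.226], TCP at [284.989, 584.2, 223.19] pointing down, gripper open.
Joint ranges: [-144.91, 144.91], [-17.63, 115.5], [-89.93, 88.59], [15.96, 139.68], [-74.01, 254.01], [8.47, 105.57], [-167.45, 167.45]. Speed limits (degrees/s): [147.25, 147.25, 180, 180, 180, 180, 180].

### API

Orientations are given as a 3x3 rotation matrix whose columns are the frame's x, y, z axes.
In Python, from rig import env, eyes gives the robot as it stands.
- The arm moves only by the shell command python3 -m jog 'ROWS' [OPENING] [FORCE]. ROWS is text: rows parted by semicolons, each of 6 numbers parted by spaces: the shift along the tool's x, y, z in units of 50 mm (1.0 is 50 mm), then the turn, a rotation vector about the tool's x, y, z in units of 6 degrees (1.0 is 6 degrees). In form: tx ty tz ax ay az; .... A call has 1 to 10 rows; each row shifts and turns the commanded pose from where the row before left it, along the tool's axes as they then stand; what a row does not reach is not made up. A row lasts 1/8 s, in which the tool goes at most 62.5 mm and 10.7 degrees, less where a joint would pass 70% of its speed; a pose out of reach is approached as far as the arm can. A call is refused whole if a number of a shift passes 1 or a number of a turn 1, either way. A call with a gripper value outside its range is refused whole. OPENING is the closure, from 0 (fully open) to 1 (shut), set as the call begins (- or left out, the last holds). The fingers move at their own pace and stop on an object; FORCE is the grip in N (left out, the last holds). Time passes only in rows, so rows that do not move let the fingers close. It gives the time, the measured TCP pose, the force and the opening at its end, in the units of the state.
- env.sense(): the state, without advancing time (a new reading comes with each control period).
- eyes.snapshot(name): name is "side" or "top" or "wrist"; returns a dict with "pixels" (420x560x3 uint8, blue, green, red), "fx", "fy", "cx", "cy" (pixels), "xyz" and "orientation" of the camera in the world. Camera axes: x right, y down, z forward; pixel columns grow to the right and rows downward; lengths in mm; the calibration is good to about 2 mm. A picture is of the moment at which its call begins. There is no depth.
- env.sign_off(): hands the job in, once; it reports no verdict.
The state is a dict: "t": time; "joint_positions": joint angles; "joint_vel": joint speeds; "joint_torque": joint torques, N m; "tool_pos": TCP position; "tcp_rot": TCP orientation; "ft_force": force on the tool from outside, world axes, zero at the start; "ft_torque": the same for the moment, N m; "grip_width": finger opening in mm.
Only numpy, scipy, OpenCV 4.12 (cv2) and the standard library are available. Lean on these libraries where they do the work, as an engineer would, in place of code of your own. Each camera call takes 0.05 s, during which the arm holds its last target.

## Working session

There is one attempt and no reset: what is moved stays moved. The work goes in short steps, Python scripts to look and compute and a shell command to move; the robot and the scene stay as the last step left them, time stands still between calls to the robot, and variables do not carry over. Pictures are saved under pics/ and viewed, and the job is handed in when it is done.

```bash
ls; mkdir -p pics
cat > h.py <<'E'
from rig import env, eyes
import numpy as np, cv2
def snap(n,f):
    s=eyes.snapshot(n); cv2.imwrite('pics/'+f+'.png',s['pixels']); np.save('pics/'+f+'.npy',s,allow_pickle=True); return s
def load(f): return np.load('pics/'+f+'.npy',allow_pickle=True).item()
def ray(s,u,v):
    d=np.array([(u-s['cx'])/s['fx'],(v-s['cy'])/s['fy'],1.]); R=np.array(s['orientation']); return np.array(s['xyz']),R@d
def onz(s,u,v,z):
    o,d=ray(s,u,v); return o+d*(z-o[2])/d[2]
def proj(s,p):
    q=np.array(s['orientation']).T@(np.array(p)-np.array(s['xyz'])); return s['fx']*q[0]/q[2]+s['cx'],s['fy']*q[1]/q[2]+s['cy']
def tri(s1,p1,s2,p2):
    o1,d1=ray(s1,*p1);o2,d2=ray(s2,*p2)
    t=np.linalg.lstsq(np.c_[d1,-d2],o2-o1,rcond=None)[0]
    a=o1+d1*t[0];b=o2+d2*t[1]; return (a+b)/2,np.linalg.norm(a-b)
E
python3 - <<'E'
from h import *
for n in ['side','top','wrist']:
    s=snap(n,n+'0'); print(n,s['fx'],s['cx'],s['cy'],s['xyz'],np.round(s['orientation'],3).tolist())
print(env.sense())
E
```

```text
pics
side 526.789849443998 285.81745298452546 217.6575256370463 [ 244.82145732 1070.92781149 1013.0125501 ] [[-0.951, -0.211, 0.226], [-0.309, 0.622, -0.719], [0.011, -0.754, -0.657]]
top 511.71143148757477 286.9351141733873 212.5000289504624 [ 330.77451493   76.28490332 1304.11636694] [[0.026, -0.98, 0.195], [-0.999, -0.032, -0.029], [0.035, -0.195, -0.98]]
wrist 298.8096432429241 278.9423510303783 211.30004881262462 [225.85576542 612.99589769 372.11394507] [[0.439, 0.868, 0.233], [0.898, -0.424, -0.115], [-0.001, 0.26, -0.966]]
{'t': 0.15, 'joint_positions': array([-66.46443687,  26.8250852 ,  -0.66322827,  91.86892769,
         0.34281335,  61.38697245,  -3.22440978]), 'joint_vel': array([ 0.00509063, -0.13816028, -0.01412761, -0.08949534, -0.01130415,
       -0.01632696,  0.00903092]), 'joint_torque': array([ 1.70953635e-04, -5.32790601e+01,  2.12724967e-02, -2.51553869e+01,
        1.14397096e-02,  5.52564306e-03,  3.21855097e-06]), 'tool_pos': array([284.80760185, 583.78859826, 222.44857636]), 'tcp_rot': array([[-8.98767104e-01,  4.38426085e-01, -5.10893202e-04],
       [ 4.38426371e-01,  8.98766197e-01, -1.28112886e-03],
       [-1.02506770e-04, -1.37542553e-03, -9.99999049e-01]]), 'ft_force': array([-0.76680037, -0.49634834,  0.20042194]), 'ft_torque': array([-0.01146976, -0.01833897,  0.03047507]), 'grip_width': 85.63449963775693}
```

View pics/top0.png

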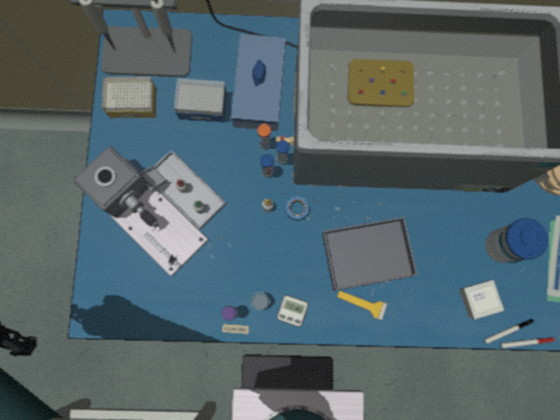

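View pics/side0.png

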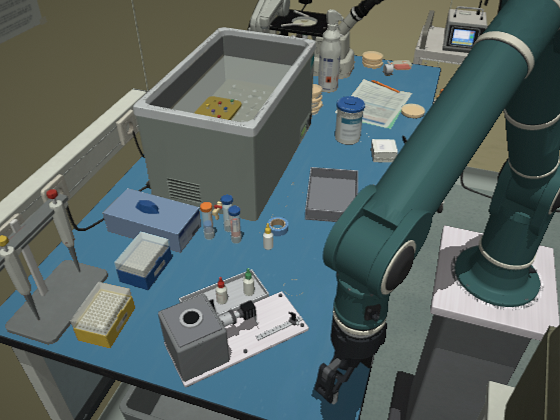

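View pics/wrist0.png

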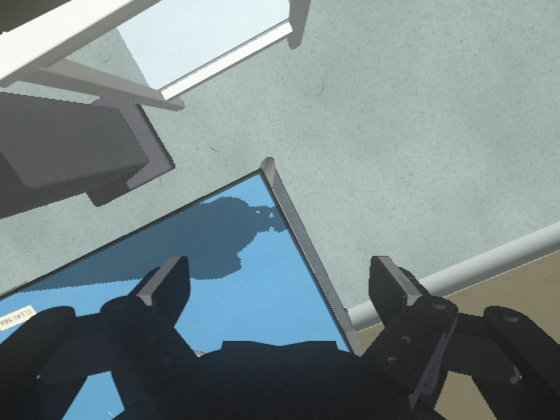

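Run:
```python
from h import *
a=load('top0')['pixels'][130:290,60:280]; b=load('side0')['pixels'][220:390,150:320]
cv2.imwrite('pics/tc.png',cv2.resize(a,None,fx=3.6,fy=3.6,interpolation=cv2.INTER_CUBIC))
cv2.imwrite('pics/sc.png',cv2.resize(b,None,fx=3.5,fy=3.5,interpolation=cv2.INTER_CUBIC))
```

```text
(no output)
```

View pics/tc.png

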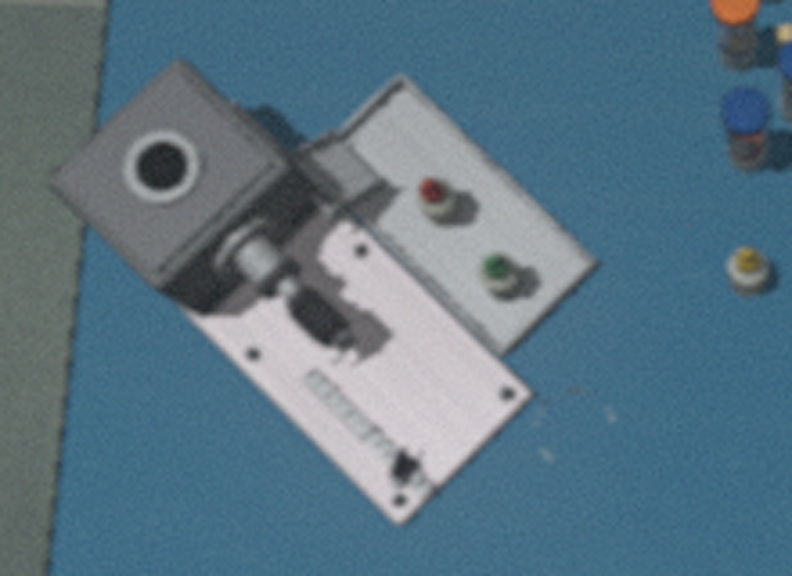

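View pics/sc.png

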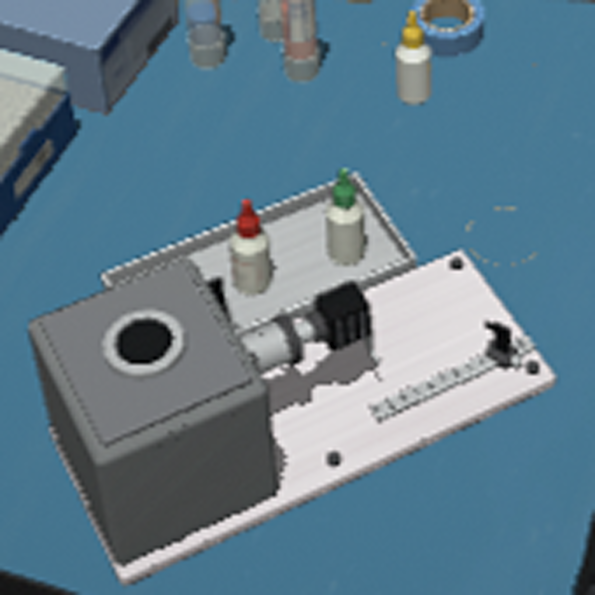

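Run:
```python
from h import *
T=load('top0');S=load('side0')
t=lambda x,y:(60+x/3.6,130+y/3.6); s=lambda x,y:(150+x/3.5,220+y/3.5)
np.set_printoptions(precision=1,suppress=True)
for n,a,b in [('red',(431,184),(247,202)),('green',(494,260),(343,172)),('yel',(748,252),(412,14)),('flagtop',(411,452),(491,324)),('gripfrontR top',(352,320),(367,288)),('plateR',(531,393),(463,251)),('plateL',(400,523),(553,378)),('trayfar',(597,263),(413,257)),('tray2',(405,77),(356,172)),('housing topfrontR',(284,161),(190,262)),('housing topfrontL',(157,287),(262,383)),
]:
    print(n,*tri(T,t(*a),S,s(*b)))
f=onz(T,*t(531,393),12);l=onz(T,*t(400,523),12);print('plate',f,l,np.linalg.norm(f-l))
print('plate side',onz(S,*s(463,251),12),onz(S,*s(553,378),12))
for n,a in [('tr far-right',(597,263)),('tr backright',(405,75)),('frontL',(503,355))]: print(n,onz(T,*t(*a),18))
for n,a in [('side',(356,172)),('side',(413,257)),('s3',(102,275))]: print(n,onz(S,*s(*a),18))
# tote
print('tote',[onz(T,*p,40) for p in [(323,234),(405,218),(415,275),(334,290)]])
a=S['pixels'][150:240,280:380];cv2.imwrite('pics/tote.png',cv2.resize(a,None,fx=6,fy=6))
a=T['pixels'][200:310,310:430];cv2.imwrite('pics/totet.png',cv2.resize(a,None,fx=5,fy=5))
```

```text
red [645.4 305.7  78.9] 1.0823653492699503
green [593.5 259.6  79.9] 0.6679034844524859
yel [604.4  88.1  78.5] 0.8884017513502603
flagtop [467.2 315.6  30.7] 1.0046515566558227
gripfrontR top [545.4 351.   80.1] 6.824714914591182
plateR [513.3 238.9   4.4] 1.1772883533659082
plateL [420.1 324.9   3.3] 0.7202168603756678
trayfar [594.3 200.  -61.3] 57.77129750023066
tray2 [627.9 306.1 153.7] 130.79041633938266
housing topfrontR [645.4 395.3 117.2] 3.7652755416557606
housing topfrontL [560.8 469.7 120.6] 3.158222517315222
plate [512.8 238.   12. ] [419.2 323.2  12. ] 126.5919026469366
plate side [510.7 245.1  12. ] [419.  331.4  12. ]
tr far-right [606.7 195.8  18. ]
tr backright [741.1 341.1  18. ]
frontL [538.3 258.4  18. ]
side [607.9 202.7  18. ]
side [540.7 266.5  18. ]
s3 [740.5 350.8  18. ]
tote [array([530.9, -52.6,  40. ]), array([ 578.5, -260.5,   40. ]), array([ 435.3, -282.8,   40. ]), array([392.8, -81.4,  40. ])]
```

View pics/totet.png

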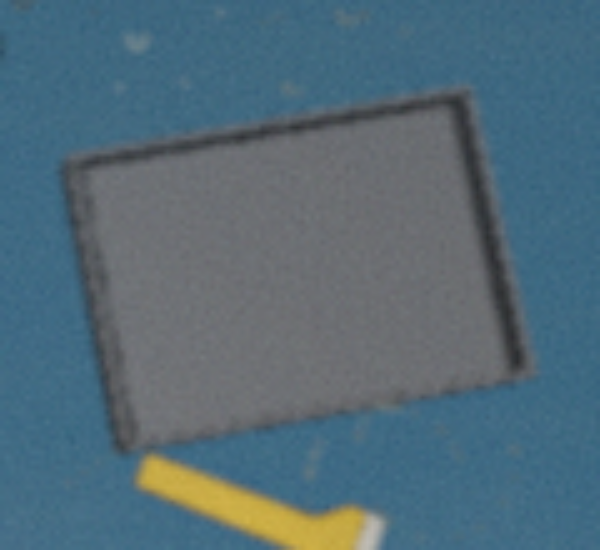

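```bash
python3 -m jog '0 0 0 0 0 1;0 0 0 0 0 1;0 0 0 0 0 1;0 0 0 0 0 1;0 0 0 0 0 1;0 0 0 0 0 1;0 0 0 0 0 1;0 0 0 0 0 1;0 0 0 0 0 1' 0.3 40; python3 -m jog '0 0 0 0 0 1;0 0 0 0 0 1;0 0 0 0 0 1;0 0 0 0 0 1;0 0 0 0 0 1;0 0 0 0 0 1;0 0 0 0 0 1;0 0 0 0 0 1;0 0 0 0 0 0.75;0 0 0 0 0 0'
cat >> h.py <<'E'
np.set_printoptions(precision=3,suppress=True)
def go(p,R=None):
    """tool-axis shift (units 50mm) and turn (6deg) to reach world p / R"""
    s=env.sense();R0=np.array(s['tcp_rot'])
    print('shift units',R0.T@(np.array(p)-s['tool_pos'])/50)
    if R is not None: print('turn units',np.rad2deg(cv2.Rodrigues(R0.T@np.array(R))[0].ravel())/6)
A=np.deg2rad(47.4)
X=np.array([np.cos(A),np.sin(A),0]);Y=np.array([-np.sin(A),np.cos(A),0]);D=np.array([0,0,-1.])
Rf=np.c_[X,-Y,D]; Rb=np.c_[-X,Y,D]
E
python3 - <<'E'
from h import *
T=load('top0');S=load('side0')
t=lambda x,y:(60+(x+.5)/3.6-.5,130+(y+.5)/3.6-.5); s=lambda x,y:(150+(x+.5)/3.5-.5,220+(y+.5)/3.5-.5)
for n,a,b,z in [('red',(431,184),(247,202),88),('green',(494,260),(343,172),88),('yel',(748,252),(412,14),85)]: print(n,onz(T,*t(*a),z),onz(S,*s(*b),z))
print('bath',onz(T,293,183,0),onz(T,300,148,330))
go([600,240,250],Rf)
print(env.sense()['joint_positions'])
E
```

```text
t: 1.27
tool_pos: [284.9, 584.0, 222.8]
tcp_rot: [[-0.17, 0.985, -0.0], [0.985, 0.17, -0.001], [-0.001, -0.0, -1.0]]
ft_force: [-1.1, 0.2, -0.0]
grip_width: 60.1
t: 2.52
tool_pos: [284.8, 584.1, 222.8]
tcp_rot: [[0.675, 0.738, -0.0], [0.738, -0.675, -0.001], [-0.0, 0.0, -1.0]]
ft_force: [0.4, 0.3, -0.1]
grip_width: 60.2
red [643.4   304.781  88.   ] [643.33  312.285  88.   ]
green [592.26  259.234  88.   ] [592.027 265.782  88.   ]
yel [604.236  88.976  85.   ] [602.77  93.91  85.  ]
bath [670.415  24.148   0.   ] [656.902  25.102 330.   ]
shift units [-0.824  9.297 -0.539]
turn units [0.004 0.005 0.026]
[ -82.879   27.506   22.041   93.065  -11.339   61.679 -100.131]
```

```bash
python3 -m jog '-0.08 0.93 -0.05 0 0 0;-0.08 0.93 -0.05 0 0 0;-0.08 0.93 -0.05 0 0 0;-0.08 0.93 -0.05 0 0 0;-0.08 0.93 -0.05 0 0 0;-0.08 0.93 -0.05 0 0 0;-0.08 0.93 -0.05 0 0 0;-0.08 0.93 -0.05 0 0 0;-0.08 0.93 -0.05 0 0 0;-0.08 0.93 -0.05 0 0 0'; python3 -m jog '0 0 0 0 0 0;0 0 0 0 0 0;0 0 0 0 0 0'
python3 - <<'E'
from h import *
snap('wrist','w1');print(env.sense()['joint_positions'])
E
```

```text
t: 3.78
tool_pos: [601.5, 239.5, 248.2]
tcp_rot: [[0.674, 0.739, -0.0], [0.739, -0.674, 0.0], [0.0, -0.0, -1.0]]
ft_force: [0.4, 1.1, -0.5]
grip_width: 59.8
t: 4.15
tool_pos: [599.8, 242.3, 247.9]
tcp_rot: [[0.673, 0.739, -0.001], [0.739, -0.673, 0.001], [-0.0, -0.001, -1.0]]
ft_force: [0.2, -0.4, -1.2]
grip_width: 59.6
[-45.939  26.682  29.161  92.402 -14.061  64.612 -55.642]
```

View pics/w1.png

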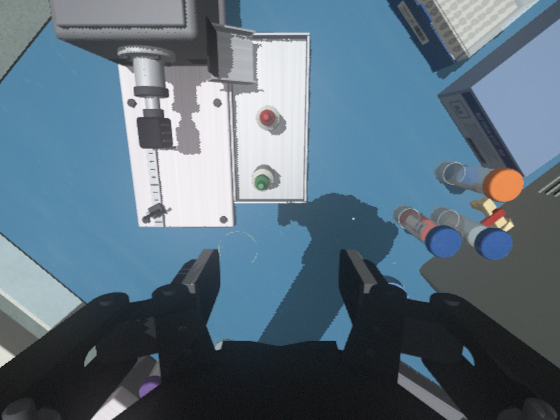

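Run:
```python
from h import *
W=load('w1');a=W['pixels'][20:240,110:330]
cv2.imwrite('pics/w1c.png',cv2.resize(a,None,fx=2.7,fy=2.7,interpolation=cv2.INTER_CUBIC))
print(W['xyz'],onz(W,267,117,88),onz(W,262,184,88))
print('body-bottom green-ish')
f=[onz(W,138,227,12),onz(W,234,226,12)];print(f,np.linalg.norm(f[0]-f[1]))
print('tray front right, rear right',onz(W,306,202,18),onz(W,309,34,18))
```

```text
[643.76  290.889 397.718] [644.1   309.143  88.   ] [594.578 263.645  88.   ]
body-bottom green-ish
[array([417.938, 327.296,  12.   ]), array([515.136, 240.612,  12.   ])] 130.23701754925239
tray front right, rear right [609.632 201.515  18.   ] [740.697 346.963  18.   ]
```

View pics/w1c.png

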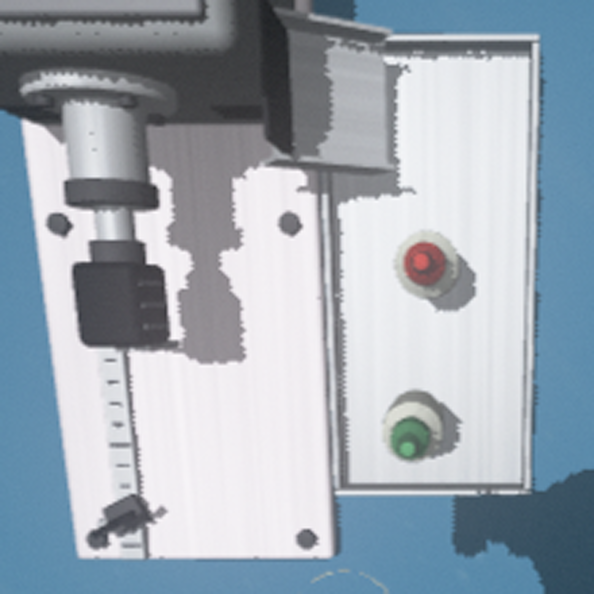

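```bash
sed -i 's/deg2rad(47.4)/deg2rad(47.8)/' h.py
cat >> h.py <<'E'
O=np.array([572.9,402.3,0])
def cap(p): p=np.array(p)-O; return np.array([p@X,p@Y,p[2]])
def wor(c): return O+c[0]*X+c[1]*Y+np.array([0,0,c[2]])
E
python3 - <<'E'
from h import *
W=load('w1');T=load('top0')
t=lambda x,y:(60+(x+.5)/3.6-.5,130+(y+.5)/3.6-.5); w=lambda x,y:(110+(x+.5)/2.7-.5,20+(y+.5)/2.7-.5)
for a,b in [((383,187),(393,168)),((345,207),(270,163))]:
    p,e=tri(T,t(*a),W,w(*b));print(cap(p),e)
print(cap(onz(W,*w(120,350),63)))
print('flag',cap(onz(W,*w(145,505),46)),cap(onz(W,*w(165,512),39)))
for p in ([644,309,42],[594.5,263.6,42]): print(cap(p))
print(cap(onz(W,267,117,88)),cap(onz(W,262,184,88)))
go([594.5,263.6,100],Rf);go([644,308.5,40],Rf)
E
```

```text
[ 23.613 -97.905   5.427] 1.0284955068975346
[  9.072 -63.689  87.504] 9.536349067703895
[-53.607  10.138  63.   ]
flag [-122.908   13.456   46.   ] [-128.       7.405   39.   ]
[ -21.358 -115.343   42.   ]
[ -88.24  -109.169   42.   ]
[ -21.184 -115.321   88.   ] [ -88.155 -109.197   88.   ]
shift units [ 0.245 -0.364  2.961]
turn units [-0.008  0.001 -0.023]
shift units [ 1.576 -0.236  4.16 ]
turn units [-0.008  0.001 -0.023]
```

```bash
python3 -m jog '0.24 -0.36 0.7 0 0 0;0 0 0.7 0 0 0;0 0 0.7 0 0 0;0 0 0.7 0 0 0;0 0 0.7 0 0 0;0 0 0.56 0 0 0;0 0 0 0 0 0;0 0 0 0 0 0' 0.3
python3 - <<'E'
from h import *
snap('wrist','w2');go([594.5,263.6,45],Rf)
E
```

```text
t: 5.2
tool_pos: [596.2, 262.3, 46.3]
tcp_rot: [[0.675, 0.738, 0.001], [0.738, -0.675, 0.001], [0.002, 0.001, -1.0]]
ft_force: [0.4, 0.2, 0.0]
grip_width: 60.2
shift units [-0.009 -0.046  0.036]
turn units [ 0.008 -0.023 -0.044]
```

View pics/w2.png

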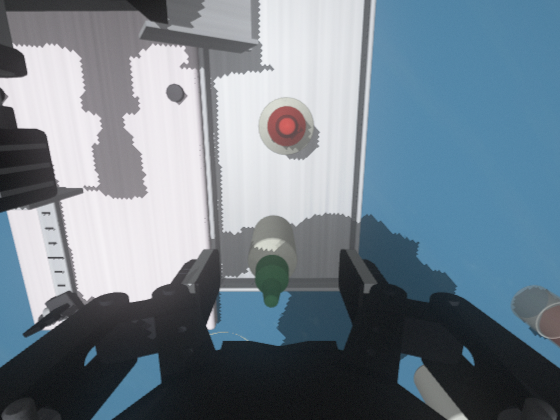

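Run:
```python
from h import *
W=load('w2');s=env.sense()
print(proj(W,s['tool_pos']),[proj(W,[594.5,263.6,z]) for z in (3,45,58,88)])
print('tip at',onz(W,272,303,88),onz(W,271,262,58))
```

```text
(np.float64(280.09054452346123), np.float64(256.79910595939737)) [(np.float64(276.44571753935674), np.float64(231.41716767592027)), (np.float64(275.89151896330816), np.float64(256.20309421133845)), (np.float64(275.6593707461173), np.float64(266.58566988962207)), (np.float64(274.94032039657554), np.float64(298.74441209730276))]
tip at [592.295 262.978  88.   ] [594.473 267.018  58.   ]
```

```bash
python3 -m jog '-0.02 -0.07 0 0 0 0;0 0 0 0 0 0'; python3 -m jog '0 0 0 0 0 0;0 0 0 0 0 0;0 0 0 0 0 0;0 0 0 0 0 0;0 0 0 0 0 0' 1 40;  python3 -m jog '0 0 -0.4 0 0 0;0 0 -0.8 0 0 0;0 0 -0.8 0 0 0;0 0 -0.4 0 0 0;0 0 0 0 0 0'
python3 - <<'E'
from h import *
snap('wrist','w3')
T=load('top0')
c=np.mean([onz(T,*p,40) for p in [(323,231.5),(404,217.5),(417,275),(334,290)]],0);print(c)
E
```

```text
t: 5.5
tool_pos: [592.3, 263.9, 46.1]
tcp_rot: [[0.675, 0.738, 0.001], [0.738, -0.675, 0.001], [0.001, -0.0, -1.0]]
ft_force: [0.2, 0.8, -0.9]
grip_width: 59.8
t: 6.12
tool_pos: [592.5, 263.2, 45.3]
tcp_rot: [[0.676, 0.737, 0.0], [0.737, -0.676, 0.0], [0.0, 0.0, -1.0]]
ft_force: [-0.9, -0.4, 2.5]
grip_width: 14.7
t: 6.75
tool_pos: [593.1, 263.5, 166.9]
tcp_rot: [[0.676, 0.737, 0.003], [0.737, -0.676, 0.002], [0.003, 0.001, -1.0]]
ft_force: [-0.8, -0.5, -0.7]
grip_width: 14.7
[ 486.289 -169.926   40.   ]
```

View pics/w3.png

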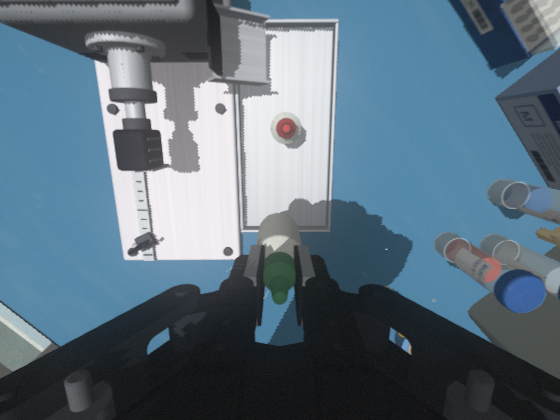

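Run:
```python
from h import *
W=load('w3');s=env.sense();p=s['tool_pos'];R=s['tcp_rot'];print(p)
for dx in (0,10):
  print(dx,[np.round(proj(W,p+R@np.array([dx,0,-dz])),0) for dz in (-42,-19,0,13,43)])
cv2.imwrite('pics/w3c.png',cv2.resize(W['pixels'][190:340,210:350],None,fx=4,fy=4,interpolation=cv2.INTER_CUBIC))
snap('side','s3');S=load('side0');S=load('s3');u,v=map(int,proj(S,p));print(u,v)
cv2.imwrite('pics/s3c.png',cv2.resize(S['pixels'][max(0,v-70):v+70,u-70:u+70],None,fx=4,fy=4,interpolation=cv2.INTER_CUBIC))
```

```text
[592.078 263.255 165.197]
0 [array([279., 232.]), array([279., 245.]), array([279., 257.]), array([279., 268.]), array([279., 300.])]
10 [array([279., 218.]), array([279., 229.]), array([279., 240.]), array([279., 249.]), array([279., 277.])]
246 244
```

View pics/w3c.png

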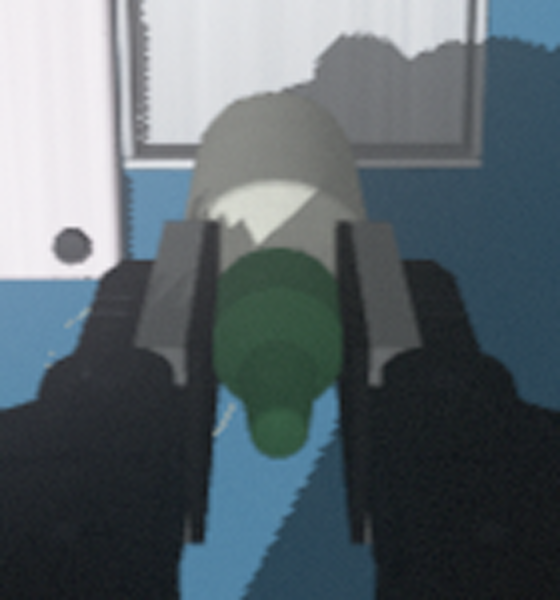

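View pics/s3c.png

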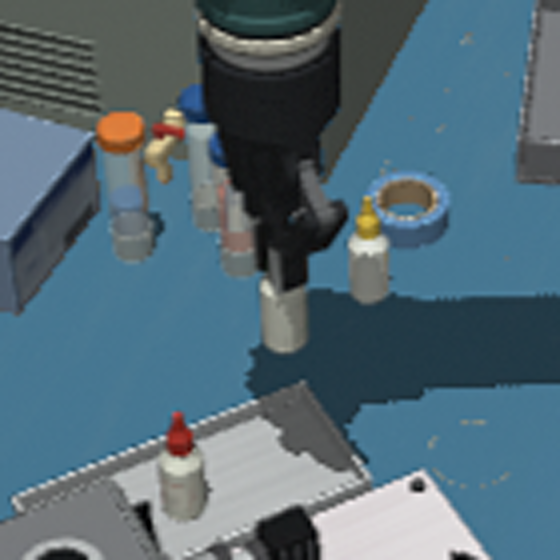

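Run:
```python
from h import *
go([495.5,-214,165],Rf)
```

```text
shift units [-8.332  5.029 -0.008]
turn units [-0.007  0.016 -0.049]
```

```bash
python3 -m jog '-0.5 0.3 0 0 0 0;-0.9 0.54 0 0 0 0;-0.9 0.54 0 0 0 0;-0.9 0.54 0 0 0 0;-0.9 0.54 0 0 0 0;-0.9 0.54 0 0 0 0;-0.9 0.54 0 0 0 0;-0.9 0.54 0 0 0 0;-0.9 0.54 0 0 0 0;-0.65 0.41 0 0 0 0'; python3 -m jog '0 0 0 0 0 0;0 0 0 0 0 0;0 0 0 0 0 0;0 0 0 0 0 0'
python3 - <<'E'
from h import *
go([495.5,-214,165],Rf);snap('wrist','w4');print(env.sense()['joint_positions'])
E
```

```text
t: 8.1
tool_pos: [493.7, -216.6, 163.6]
tcp_rot: [[0.677, 0.736, -0.003], [0.736, -0.677, 0.0], [-0.002, -0.002, -1.0]]
ft_force: [-0.0, 0.3, 0.2]
grip_width: 14.8
t: 8.6
tool_pos: [496.0, -213.4, 164.9]
tcp_rot: [[0.674, 0.739, -0.0], [0.739, -0.674, 0.0], [0.0, -0.0, -1.0]]
ft_force: [0.1, 0.8, -1.0]
grip_width: 14.7
shift units [-0.015  0.002 -0.001]
turn units [-0.005 -0.    -0.032]
[ -7.955  22.373  34.463 112.136 -16.277  50.287  -7.396]
```

View pics/w4.png

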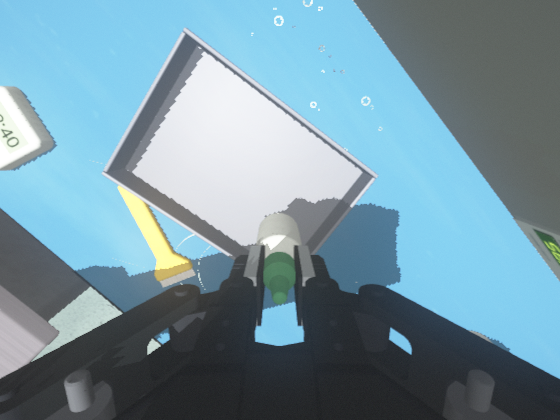

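Run:
```python
from h import *
W=load('w4')
P=[onz(W,*p,40) for p in [(185,31),(376,177),(105,173)]];print(P)
print(np.linalg.norm(P[0]-P[1]),np.linalg.norm(P[0]-P[2]),'centre',(P[1]+P[2])/2)
print(np.rad2deg(np.arctan2(*(P[0]-P[1])[:2])))
```

```text
[array([536.693, -54.043,  40.   ]), array([ 578.614, -255.146,   40.   ]), array([396.779, -83.972,  40.   ])]
205.42620048790664 143.07938621825593 centre [ 487.696 -169.559   40.   ]
-11.775146566635813
```

```bash
python3 -m jog '0 0 0.6 0 0 0;0 0 0.6 0 0 0;0 0 0.6 0 0 0;0 0 0.2 0 0 0;0 0 0.1 0 0 0;0 0 0 0 0 0'; python3 -m jog '0 0 0.05 0 0 0;0 0 0.05 0 0 0;0 0 0 0 0 0';python3 -m jog '0 0 0.05 0 0 0;0 0 0.05 0 0 0;0 0 0 0 0 0'
```

```text
t: 9.4
tool_pos: [496.2, -214.7, 60.8]
tcp_rot: [[0.676, 0.737, 0.001], [0.737, -0.676, -0.0], [0.0, 0.001, -1.0]]
ft_force: [0.2, 0.3, -0.2]
grip_width: 14.5
t: 9.78
tool_pos: [495.7, -214.5, 55.2]
tcp_rot: [[0.676, 0.737, 0.0], [0.737, -0.676, 0.0], [0.0, 0.0, -1.0]]
ft_force: [0.0, 0.6, -0.3]
grip_width: 14.7
t: 10.15
tool_pos: [495.5, -214.4, 49.9]
tcp_rot: [[0.676, 0.737, -0.0], [0.737, -0.676, 0.0], [-0.0, -0.0, -1.0]]
ft_force: [0.2, -0.3, 0.4]
grip_width: 15.0
```

```bash
python3 -m jog '0 0 0.03 0 0 0;0 0 0.03 0 0 0;0 0 0 0 0 0';python3 -m jog '0 0 0.03 0 0 0;0 0 0 0 0 0'
python3 - <<'E'
from h import *
snap('wrist','w5')
E
```

```text
t: 10.52
tool_pos: [495.6, -214.5, 47.1]
tcp_rot: [[0.676, 0.737, -0.0], [0.737, -0.676, 0.0], [-0.0, -0.0, -1.0]]
ft_force: [0.3, -0.2, -0.1]
grip_width: 15.2
t: 10.78
tool_pos: [496.0, -214.7, 46.2]
tcp_rot: [[0.676, 0.737, 0.001], [0.737, -0.676, 0.0], [0.001, 0.0, -1.0]]
ft_force: [-1.2, 0.3, 4.7]
grip_width: 14.6
```

View pics/w5.png

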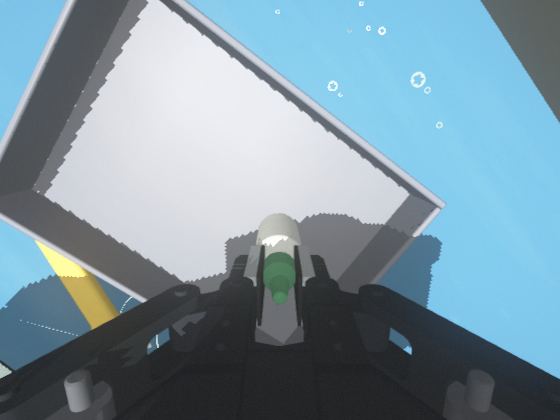

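```bash
python3 -m jog '0 0 -0.02 0 0 0;0 0 0 0 0 0;0 0 0 0 0 0;0 0 0 0 0 0' 0.4; python3 -m jog '0 0 -0.3 0 0 0;0 0 -0.7 0 0 0;0 0 -0.8 0 0 0;0 0 -0.8 0 0 0;0 0 0 0 0 0'
python3 - <<'E'
from h import *
snap('wrist','w6')
go([644,308.5,165],Rf)
E
```

```text
t: 11.32
tool_pos: [495.6, -214.5, 46.6]
tcp_rot: [[0.676, 0.737, -0.0], [0.737, -0.676, 0.0], [-0.0, -0.0, -1.0]]
ft_force: [0.7, 0.4, -1.4]
grip_width: 51.4
t: 11.95
tool_pos: [497.7, -215.6, 180.6]
tcp_rot: [[0.676, 0.737, 0.007], [0.737, -0.676, -0.001], [0.004, 0.006, -1.0]]
ft_force: [0.0, 0.6, -0.1]
grip_width: 50.9
shift units [ 9.707 -4.897  0.282]
turn units [ 0.03  -0.023 -0.049]
```

View pics/w6.png

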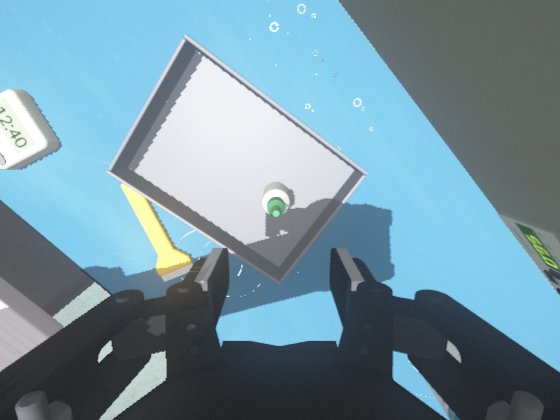

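```bash
python3 -m jog '0.5 -0.25 0 0 0 0;0.9 -0.45 0 0 0 0;0.9 -0.45 0 0 0 0;0.9 -0.45 0 0 0 0;0.9 -0.45 0 0 0 0;0.9 -0.46 0 0 0 0;0.9 -0.46 0 0 0 0;0.9 -0.46 0 0 0 0;0.9 -0.46 0 0 0 0;0.9 -0.46 0 0 0 0'; python3 -m jog '0.8 -0.4 0 0 0 0;0.3 -0.12 0 0 0 0;0 0 0 0 0 0;0 0 0 0 0 0;0 0 0 0 0 0'
python3 - <<'E'
from h import *
snap('wrist','w7')
go([643.5,308.5,45],Rf)
E
```

```text
t: 13.25
tool_pos: [625.3, 250.7, 175.3]
tcp_rot: [[0.676, 0.737, -0.002], [0.737, -0.676, -0.001], [-0.002, -0.001, -1.0]]
ft_force: [0.5, -0.6, -0.3]
grip_width: 51.4
t: 13.88
tool_pos: [644.1, 305.4, 177.0]
tcp_rot: [[0.678, 0.735, -0.0], [0.735, -0.678, -0.0], [-0.0, 0.0, -1.0]]
ft_force: [0.2, -0.6, 0.2]
grip_width: 51.0
shift units [ 0.032 -0.046  2.642]
turn units [ 0.003 -0.    -0.072]
```

View pics/w7.png

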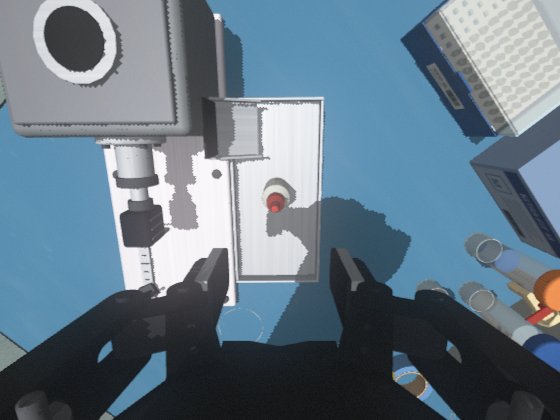

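```bash
python3 - <<'E'
from h import *
W=load('w7');print(onz(W,275,209,88))
E
python3 -m jog '0.03 -0.07 0.6 0 0 0;0 0 0.7 0 0 0;0 0 0.7 0 0 0;0 0 0.3 0 0 0;0 0 0.2 0 0 0;0 0 0 0 0 0;0 0 0 0 0 0'
python3 - <<'E'
from h import *
W=snap('wrist','w8')
go([643.5,308.5,45],Rf)
E
```

```text
[643.947 310.489  88.   ]
t: 14.8
tool_pos: [643.2, 311.3, 53.1]
tcp_rot: [[0.676, 0.737, 0.002], [0.737, -0.676, 0.001], [0.002, 0.001, -1.0]]
ft_force: [0.4, 0.4, -0.5]
grip_width: 51.3
shift units [-0.037  0.044  0.162]
turn units [ 0.007 -0.02  -0.05 ]
```

View pics/w8.png

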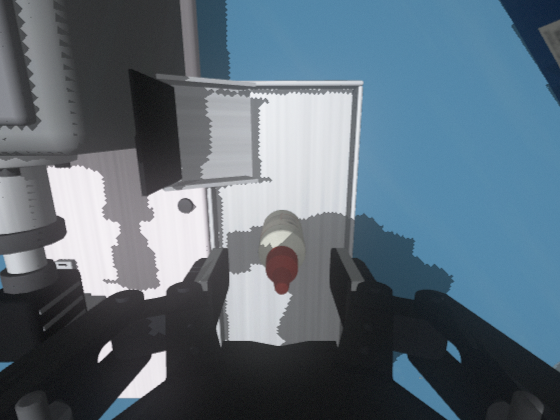

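```bash
python3 -m jog '0 0.02 0.1 0 0 0;0 0 0.05 0 0 0;0 0 0 0 0 0';python3 -m jog '0 0 0 0 0 0;0 0 0 0 0 0;0 0 0 0 0 0;0 0 0 0 0 0;0 0 0 0 0 0' 1 40;  python3 -m jog '0 0 -0.4 0 0 0;0 0 -0.8 0 0 0;0 0 -0.8 0 0 0;0 0 -0.4 0 0 0;0 0 0 0 0 0'
python3 - <<'E'
from h import *
snap('wrist','w9')
go([478,-126,165],Rf)
E
```

```text
t: 15.22
tool_pos: [642.8, 310.2, 43.8]
tcp_rot: [[0.676, 0.737, -0.0], [0.737, -0.676, -0.0], [-0.001, -0.0, -1.0]]
ft_force: [-0.0, 0.5, 0.8]
grip_width: 51.6
t: 15.85
tool_pos: [643.1, 310.3, 44.3]
tcp_rot: [[0.676, 0.737, 0.0], [0.737, -0.676, 0.0], [0.0, 0.0, -1.0]]
ft_force: [0.6, 0.2, -0.1]
grip_width: 15.8
t: 16.48
tool_pos: [643.8, 310.7, 166.3]
tcp_rot: [[0.676, 0.737, 0.003], [0.737, -0.676, 0.002], [0.003, 0.001, -1.0]]
ft_force: [-0.4, 0.3, -0.6]
grip_width: 16.2
shift units [-8.661  3.467 -0.019]
turn units [-0.003 -0.002 -0.049]
```

View pics/w9.png

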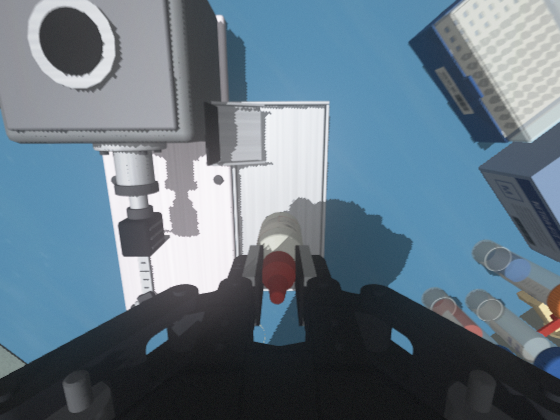

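```bash
python3 -m jog '-0.5 0.2 0 0 0 0;-0.9 0.36 0 0 0 0;-0.9 0.36 0 0 0 0;-0.9 0.36 0 0 0 0;-0.9 0.36 0 0 0 0;-0.9 0.36 0 0 0 0;-0.9 0.36 0 0 0 0;-0.9 0.36 0 0 0 0;-0.9 0.36 0 0 0 0;-0.9 0.36 0 0 0 0'; python3 -m jog '-0.06 0.03 0 0 0 0;0 0 0 0 0 0;0 0 0 0 0 0;0 0 0.6 0 0 0;0 0 0.6 0 0 0;0 0 0.6 0 0 0;0 0 0.2 0 0 0;0 0 0.1 0 0 0;0 0 0 0 0 0'
python3 - <<'E'
from h import *
snap('wrist','w10')
go([478,-126,45],Rf)
E
```

```text
t: 17.77
tool_pos: [477.4, -123.9, 162.7]
tcp_rot: [[0.675, 0.737, -0.003], [0.737, -0.675, -0.0], [-0.002, -0.002, -1.0]]
ft_force: [1.2, 0.6, -0.4]
grip_width: 15.9
t: 18.9
tool_pos: [478.9, -126.0, 59.6]
tcp_rot: [[0.675, 0.738, 0.001], [0.738, -0.675, -0.0], [0.001, 0.001, -1.0]]
ft_force: [0.8, 0.4, -0.6]
grip_width: 16.0
shift units [-0.013 -0.017  0.298]
turn units [ 0.01  -0.009 -0.048]
```

View pics/w10.png

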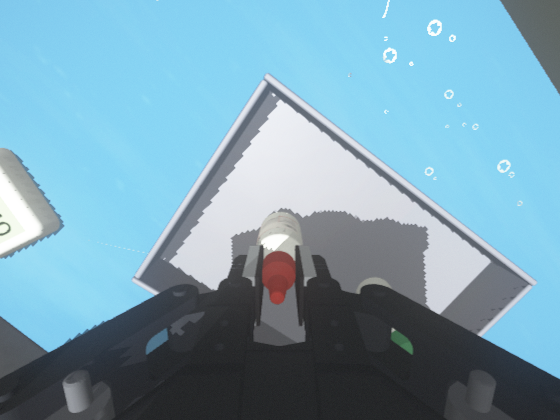

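```bash
python3 -m jog '0 0 0.1 0 0 0;0 0 0.08 0 0 0;0 0 0 0 0 0';python3 -m jog '0 0 0.04 0 0 0;0 0 0.03 0 0 0;0 0 0 0 0 0';python3 -m jog '0 0 0.03 0 0 0;0 0 0 0 0 0'
```

```text
t: 19.32
tool_pos: [478.2, -126.1, 50.0]
tcp_rot: [[0.676, 0.737, -0.0], [0.737, -0.676, 0.0], [-0.0, -0.0, -1.0]]
ft_force: [0.9, 0.4, -0.2]
grip_width: 16.1
t: 19.7
tool_pos: [478.3, -126.1, 46.6]
tcp_rot: [[0.676, 0.737, -0.0], [0.737, -0.676, 0.0], [-0.0, -0.0, -1.0]]
ft_force: [0.4, -0.1, -0.2]
grip_width: 16.0
t: 19.95
tool_pos: [478.5, -126.2, 45.2]
tcp_rot: [[0.676, 0.737, 0.0], [0.737, -0.676, -0.0], [0.0, 0.0, -1.0]]
ft_force: [1.4, 0.9, 0.1]
grip_width: 16.2
```

```bash
python3 -m jog '0 0 0.02 0 0 0;0 0 0 0 0 0'; python3 -m jog '0 0 0.02 0 0 0;0 0 0 0 0 0'
```

```text
t: 20.2
tool_pos: [479.0, -126.3, 45.0]
tcp_rot: [[0.676, 0.737, 0.001], [0.737, -0.676, 0.0], [0.001, 0.001, -1.0]]
ft_force: [-1.7, -0.1, 9.1]
grip_width: 15.9
t: 20.45
tool_pos: [479.5, -126.4, 44.9]
tcp_rot: [[0.676, 0.737, 0.002], [0.737, -0.676, 0.001], [0.002, 0.001, -1.0]]
ft_force: [-2.7, 0.9, 17.1]
grip_width: 16.0
```

```bash
python3 -m jog '0 0 -0.03 0 0 0;0 0 0 0 0 0'; python3 -m jog '0 0 0 0 0 0;0 0 0 0 0 0;0 0 0 0 0 0' 0.4; python3 -m jog '0 0 -0.3 0 0 0;0 0 -0.7 0 0 0;0 0 -0.8 0 0 0;0 0 -0.8 0 0 0;0 0 0 0 0 0'
python3 - <<'E'
from h import *
snap('wrist','w11')
s=env.sense();print(s['joint_positions'])
E
```

```text
t: 20.7
tool_pos: [478.8, -126.3, 45.1]
tcp_rot: [[0.676, 0.737, 0.001], [0.737, -0.676, -0.0], [0.001, 0.001, -1.0]]
ft_force: [-0.1, -0.7, 5.9]
grip_width: 15.7
t: 21.08
tool_pos: [478.2, -126.0, 44.4]
tcp_rot: [[0.676, 0.737, -0.001], [0.737, -0.676, 0.0], [-0.0, -0.0, -1.0]]
ft_force: [-0.1, -0.2, -0.1]
grip_width: 51.2
t: 21.7
tool_pos: [480.5, -126.6, 178.2]
tcp_rot: [[0.676, 0.737, 0.007], [0.737, -0.676, 0.0], [0.005, 0.005, -1.0]]
ft_force: [-0.6, -0.2, -0.0]
grip_width: 50.8
[-19.714  16.789  36.272 117.655 -13.159  49.226 -18.472]
```

View pics/w11.png

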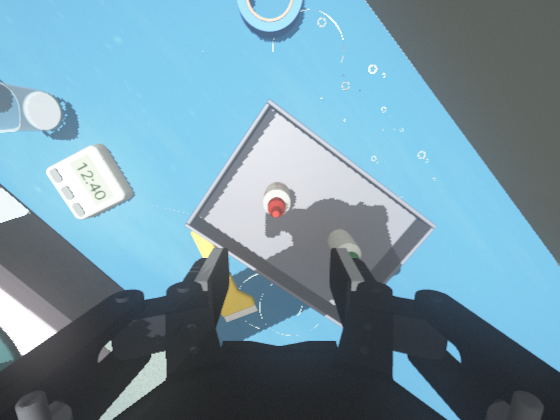

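Run:
```python
from h import *
W=load('w1')
w=lambda x,y:(110+(x+.5)/2.7-.5,20+(y+.5)/2.7-.5)
for z in (63,97): print(z,cap(onz(W,*w(120,347),z)),cap(onz(W,*w(76,264),z)),cap(onz(W,*w(163,264),z)))
p=wor([-60,0,200]);print(p);go(p,Rf)
```

```text
63 [-52.411  10.005  63.   ] [-20.14   23.874  63.   ] [-20.242 -10.615  63.   ]
97 [-50.636  -3.945  97.   ] [-21.643   8.515  97.   ] [-21.734 -22.47   97.   ]
[532.597 357.852 200.   ]
shift units [ 7.859 -5.75  -0.462]
turn units [ 0.023 -0.028 -0.049]
```

```bash
python3 -m jog '0.5 -0.37 -0.05 0 0 0;0.8 -0.58 -0.05 0 0 0;0.8 -0.58 -0.05 0 0 0;0.8 -0.58 -0.05 0 0 0;0.8 -0.58 -0.05 0 0 0;0.8 -0.58 -0.05 0 0 0;0.8 -0.58 -0.05 0 0 0;0.8 -0.58 -0.05 0 0 0;0.8 -0.58 -0.05 0 0 0;0.8 -0.58 0 0 0 0'; python3 -m jog '0.2 -0.16 0 0 0 -0.5;0 0 0 0 0 -1;0 0 0 0 0 -1;0 0 0 0 0 -1;0 0 0 0 0 -1;0 0 0 0 0 -1;0 0 0 0 0 -1;0 0 0 0 0 -1;0 0 0 0 0 -1;0 0 0 0 0 -1';python3 -m jog '0 0 0 0 0 -1;0 0 0 0 0 -1;0 0 0 0 0 -1;0 0 0 0 0 -1;0 0 0 0 0 -1;0 0 0 0 0 -1;0 0 0 0 0 -1;0 0 0 0 0 -1;0 0 0 0 0 -1;0 0 0 0 0 -1';python3 -m jog '0 0 0 0 0 -1;0 0 0 0 0 -1;0 0 0 0 0 -1;0 0 0 0 0 -1;0 0 0 0 0 -1;0 0 0 0 0 -1;0 0 0 0 0 -1;0 0 0 0 0 -1;0 0 0 0 0 -1;0 0 0 0 0 -1'
python3 - <<'E'
from h import *
go(wor([-60,0,200]),Rb);print(env.sense()['joint_positions'])
E
```

```text
t: 23.0
tool_pos: [531.9, 347.7, 196.1]
tcp_rot: [[0.676, 0.737, -0.002], [0.737, -0.676, -0.001], [-0.002, -0.0, -1.0]]
ft_force: [1.2, -1.1, -0.5]
grip_width: 51.2
t: 24.25
tool_pos: [533.0, 357.7, 196.1]
tcp_rot: [[-0.253, 0.967, -0.002], [0.967, 0.253, -0.002], [-0.001, -0.002, -1.0]]
ft_force: [-0.3, -0.5, 0.4]
grip_width: 50.9
t: 25.5
tool_pos: [533.0, 357.6, 196.0]
tcp_rot: [[-0.964, 0.264, -0.002], [0.264, 0.964, -0.002], [0.001, -0.002, -1.0]]
ft_force: [0.2, 0.1, -0.3]
grip_width: 51.5
t: 26.75
tool_pos: [533.0, 357.6, 196.0]
tcp_rot: [[-0.711, -0.703, -0.002], [-0.703, 0.711, -0.002], [0.003, -0.0, -1.0]]
ft_force: [0.1, 0.1, 0.5]
grip_width: 51.3
shift units [ 0.003  0.009 -0.08 ]
turn units [-0.002 -0.025 -0.521]
[-27.402  28.491 -12.975  93.683   7.228  58.794  92.046]
```

```bash
python3 -m jog '0 0 0 0 0 -0.5;0 0 0 0 0 0;0 0 0 0 0 0'
python3 - <<'E'
from h import *
snap('wrist','w12')
E
```

```text
t: 27.12
tool_pos: [533.2, 358.6, 196.6]
tcp_rot: [[-0.677, -0.736, -0.001], [-0.736, 0.677, -0.001], [0.001, -0.0, -1.0]]
ft_force: [0.5, -0.6, 0.4]
grip_width: 51.2
```

View pics/w12.png

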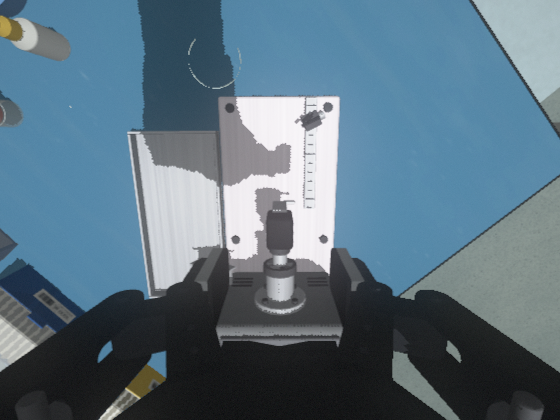

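Run:
```python
from h import *
W=load('w12');a=W['pixels'][90:280,210:350]
cv2.imwrite('pics/w12c.png',cv2.resize(a,None,fx=4,fy=4,interpolation=cv2.INTER_CUBIC)[:600]); cv2.imwrite('pics/w12d.png',cv2.resize(W['pixels'][90:220,250:350],None,fx=4.5,fy=4.5,interpolation=cv2.INTER_CUBIC))
```

```text
(no output)
```

View pics/w12d.png

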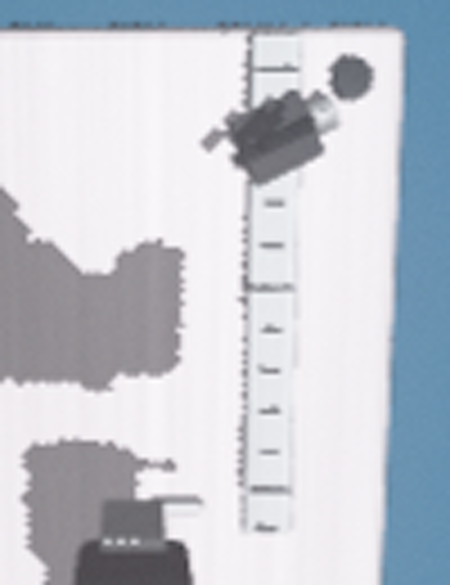

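View pics/w12c.png

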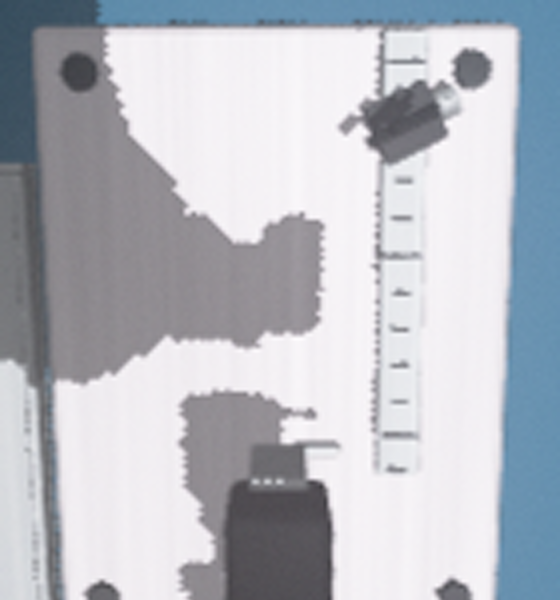

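```bash
sed -i 's/deg2rad(47.8)/deg2rad(47.5)/' h.py
python3 - <<'E'
from h import *
W=load('w12')
w=lambda x,y:(250+(x+.5)/4.5-.5,90+(y+.5)/4.5-.5)
print('tip pointer',cap(onz(W,*w(203,500),39.5)))
for p in [(203,144),(208,134),(228,134),(212,151)]:
  for z in (39.5,46): print('flag',p,z,cap(onz(W,*w(*p),z)))
print('plate', [cap(onz(W,*p,12)) for p in ((219,97),(339,97))])
E
```

```text
tip pointer [-53.437  16.541  39.5  ]
flag (203, 144) 39.5 [-133.316   15.603   39.5  ]
flag (203, 144) 46 [-133.123   15.276   46.   ]
flag (208, 134) 39.5 [-135.406   16.67    39.5  ]
flag (208, 134) 46 [-135.169   16.321   46.   ]
flag (228, 134) 39.5 [-135.398   21.038   39.5  ]
flag (228, 134) 46 [-135.161   20.596   46.   ]
flag (212, 151) 39.5 [-131.842   17.592   39.5  ]
flag (212, 151) 46 [-131.681   17.223   46.   ]
plate [array([-159.079,  -62.91 ,   12.   ]), array([-158.83 ,   63.237,   12.   ])]
```

Run:
```python
from h import *
print(cap(env.sense()['tool_pos']));go(wor([-36.9,0.3,80]),Rb)
```

```text
[-58.904  -0.163 196.782]
shift units [-0.442  0.01   2.335]
turn units [-0.001 -0.008 -0.01 ]
```

```bash
python3 -m jog '-0.22 0 0.3 0 0 0;-0.22 0.01 0.4 0 0 0;0 0 0.4 0 0 0;0 0 0.4 0 0 0;0 0 0.4 0 0 0;0 0 0.3 0 0 0;0 0 0.13 0 0 0;0 0 0 0 0 0;0 0 0 0 0 0'
python3 - <<'E'
from h import *
W=snap('wrist','w13')
print(cap(env.sense()['tool_pos']))
cv2.imwrite('pics/w13c.png',cv2.resize(W['pixels'][60:220,220:400],None,fx=4,fy=3.7,interpolation=cv2.INTER_CUBIC))
E
```

```text
t: 28.3
tool_pos: [548.3, 376.3, 81.6]
tcp_rot: [[-0.676, -0.737, 0.001], [-0.737, 0.676, 0.001], [-0.002, -0.0, -1.0]]
ft_force: [0.2, -0.1, 0.4]
grip_width: 51.4
[-35.784   0.539  81.62 ]
```

View pics/w13.png

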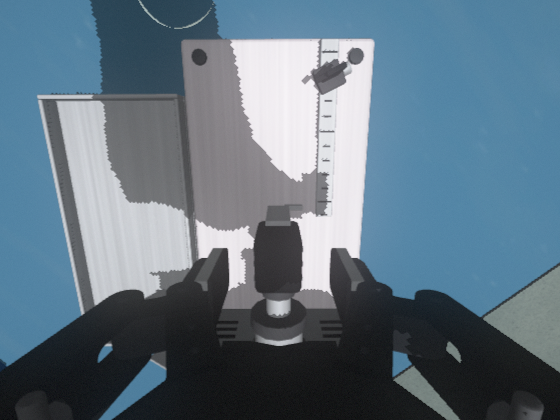

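View pics/w13c.png

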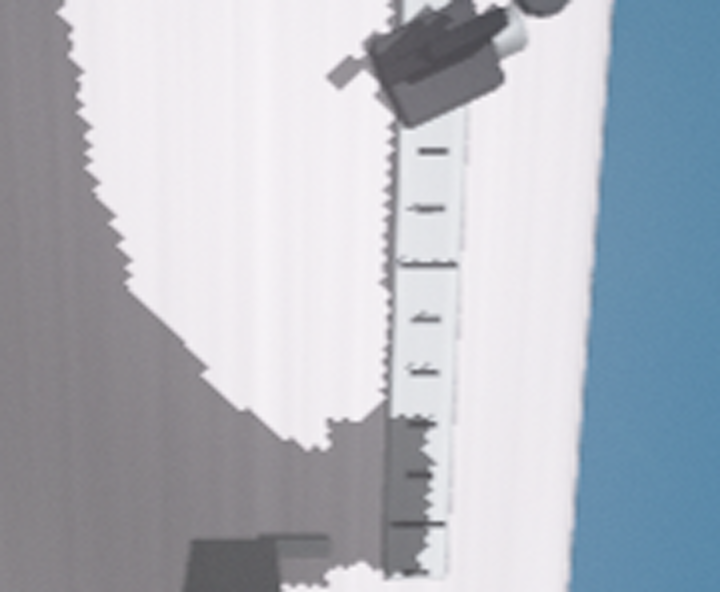

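Run:
```python
from h import *
A=load('w12');B=load('w13')
a=lambda x,y:(250+(x+.5)/4.5-.5,90+(y+.5)/4.5-.5); b=lambda x,y:(220+(x+.5)/4-.5,60+(y+.5)/3.7-.5)
for n,p,q in [('tip L',(202,144),(327,76)),('tip lower',(211,151),(345,89)),('tip top',(212,131),(350,54)),('block bottom',(261,185),(407,127)),('block left',(229,139),(367,47)),('block upper knob',(300,92),(470,5)),('pointer',(203,500),(330,545)),('tick major',(292,490),(445,523))]:
    p,e=tri(A,a(*p),B,b(*q));print(n,cap(p),e)
```

```text
tip L [-134.179   16.429   12.09 ] 0.6366817639194738
tip lower [-132.567   19.319    8.438] 0.4200121822304713
tip top [-136.716   18.952   19.857] 0.6258236601551159
block bottom [-124.871   30.133   15.509] 1.2107923322889005
block left [-134.529   20.785   38.01 ] 1.2072286847666858
block upper knob [-145.749   39.526   13.715] 0.04562834859918453
pointer [-55.89   15.552  51.739] 0.9884572278033663
tick major [-46.839  42.232  -1.058] 0.16424793527305373
```

```bash
python3 -m jog '0 0 0.02 0 0 0;0 0 0 0 0 0;0 0 0 0 0 0;0 0 0 0 0 0;0 0 0 0 0 0' 1 60;  python3 -m jog '0.2 0 0 0 0 0;0.2 0 0 0 0 0;0.2 0 0 0 0 0;0.2 0 0 0 0 0;0.2 0 0 0 0 0;0.2 0 0 0 0 0;0.1 0 0 0 0 0;0 0 0 0 0 0;0 0 0 0 0 0';python3 - <<'E'
from h import *
W=snap('wrist','w14')
print(cap(env.sense()['tool_pos']))
cv2.imwrite('pics/w14c.png',cv2.resize(W['pixels'][140:270,230:370],None,fx=5.5,fy=4.5,interpolation=cv2.INTER_CUBIC))
E
```

```text
t: 28.98
tool_pos: [548.4, 375.6, 80.4]
tcp_rot: [[-0.676, -0.737, 0.001], [-0.737, 0.676, -0.0], [-0.001, -0.001, -1.0]]
ft_force: [1.3, -2.1, 5.9]
grip_width: 22.3
t: 30.1
tool_pos: [506.8, 329.7, 80.5]
tcp_rot: [[-0.676, -0.737, 0.006], [-0.737, 0.676, 0.005], [-0.008, -0.001, -1.0]]
ft_force: [6.7, 3.8, -2.2]
grip_width: 22.1
[-98.172  -0.319  80.458]
```

View pics/w14.png

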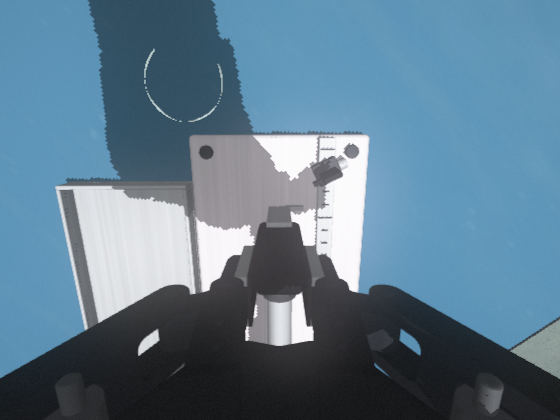

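View pics/w14c.png

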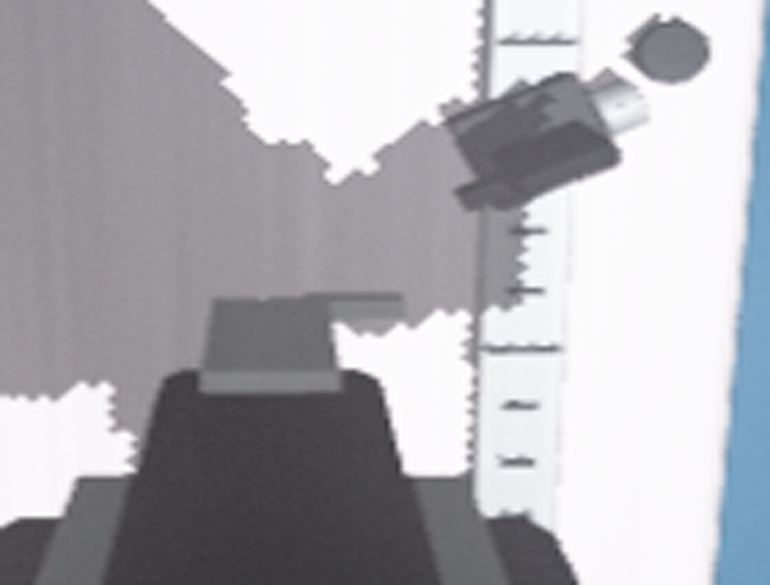

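Run:
```python
from h import *
W=load('w14')
w=lambda x,y:(230+(x+.5)/5.5-.5,140+(y+.5)/4.5-.5)
print('pointer',cap(onz(W,*w(403,298),39.5)), 'expect',cap(env.sense()['tool_pos'])-[16.5,-16,40.5])
for n,p in [('lowleft tip top',(456,190)),('lowleft bottom',(467,208)),('upleft',(440,112)),('upleft2',(480,180))]:
  for z in (25,39.5,46): print(n,z,cap(onz(W,*w(*p),z)))
B=load('w13');b=lambda x,y:(220+(x+.5)/4-.5,60+(y+.5)/3.7-.5)
a=lambda x,y:(250+(x+.5)/4.5-.5,90+(y+.5)/4.5-.5);A=load('w12')
for n,p,q in [('lowleft~w13 blockleft',(456,190),(367,47)),('upleft~w13',(440,112),(367,47)),('lowleft~w13',(456,190),(385,97))]:
    r,e=tri(W,w(*p),B,b(*q));print(n,cap(r),e)
cv2.imwrite('pics/w14e.png',cv2.resize(W['pixels'][150:195,300:365],None,fx=12,fy=12,interpolation=cv2.INTER_CUBIC))
cv2.imwrite('pics/w13e.png',cv2.resize(B['pixels'][50:100,295:360],None,fx=12,fy=12,interpolation=cv2.INTER_CUBIC))
```

```text
pointer [-115.585   15.655   39.5  ] expect [-114.672   15.681   39.958]
lowleft tip top 25 [-128.993   23.141   25.   ]
lowleft tip top 39.5 [-131.519   21.524   39.5  ]
lowleft tip top 46 [-132.652   20.799   46.   ]
lowleft bottom 25 [-126.186   24.611   25.   ]
lowleft bottom 39.5 [-128.911   22.89    39.5  ]
lowleft bottom 46 [-130.132   22.119   46.   ]
upleft 25 [-140.926   20.811   25.   ]
upleft 39.5 [-142.607   19.359   39.5  ]
upleft 46 [-143.361   18.708   46.   ]
upleft2 25 [-130.542   26.109   25.   ]
upleft2 39.5 [-132.959   24.282   39.5  ]
upleft2 46 [-134.042   23.462   46.   ]
lowleft~w13 blockleft [-132.978   19.894   47.936] 1.369292098205776
upleft~w13 [-139.3     22.545   11.002] 0.6612466580906667
lowleft~w13 [-128.934   23.893   24.781] 1.4465067268256662
```

View pics/w14e.png

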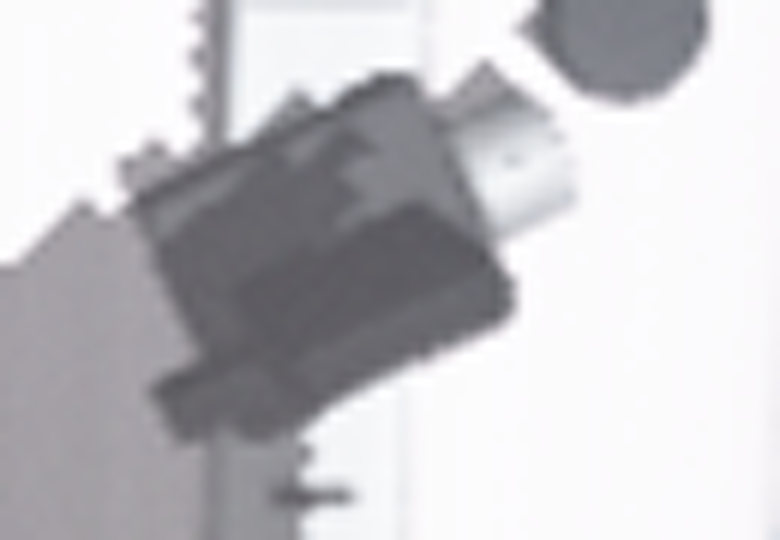

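View pics/w13e.png

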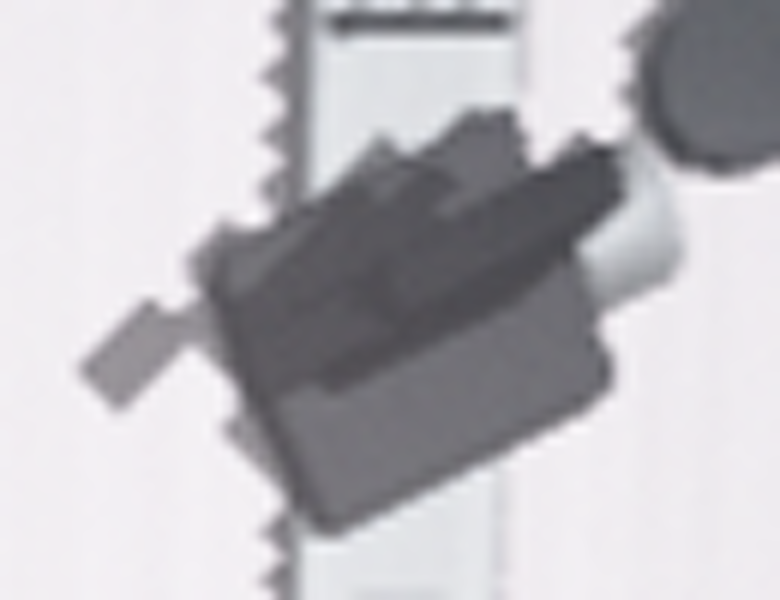

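```bash
python3 -m jog '0.15 0 0 0 0 0;0.13 0 0 0 0 0;0 0 0 0 0 0;0 0 0 0 0 0;0 0 0 0 0 0';python3 - <<'E'
from h import *
W=snap('wrist','w15')
c=cap(env.sense()['tool_pos']);print(c,'pointer exp',c-[16.5,-16,40.5])
print(proj(W,wor([c[0]-16.5,16,39.5])),proj(W,wor([c[0]-16.5,21,39.5])),proj(W,wor([c[0]-16.5,21,46])))
cv2.imwrite('pics/w15c.png',cv2.resize(W['pixels'][165:225,260:345],None,fx=9,fy=9,interpolation=cv2.INTER_CUBIC))
snap('side','s15')
E
```

```text
t: 30.78
tool_pos: [497.6, 319.6, 80.5]
tcp_rot: [[-0.676, -0.737, 0.007], [-0.737, 0.676, 0.005], [-0.008, -0.002, -1.0]]
ft_force: [8.6, 3.4, -4.1]
grip_width: 22.1
[-111.818   -0.359   80.479] pointer exp [-128.318   15.641   39.979]
(np.float64(303.4581522995141), np.float64(207.080704916784)) (np.float64(311.0572092939477), np.float64(207.07821651109384)) (np.float64(312.0945796937333), np.float64(209.67472569731748))
```

View pics/w15c.png

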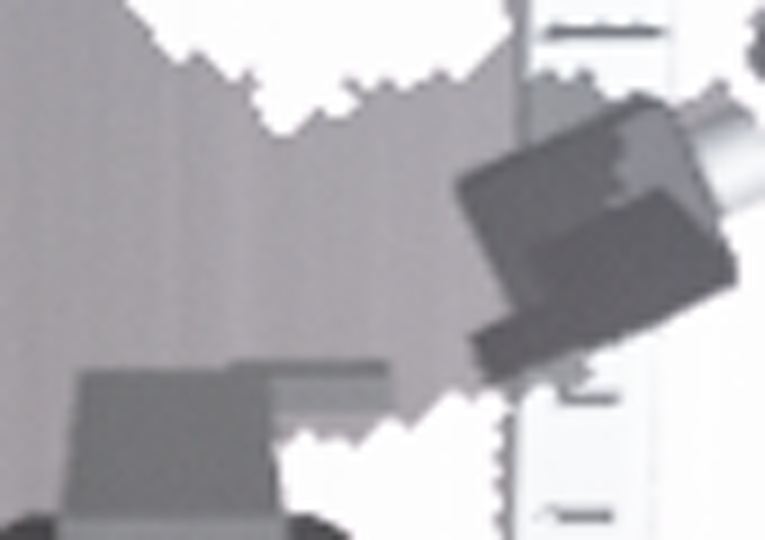

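Run:
```python
from h import *
W=load('w15');A=load('w14');B=load('w13')
w=lambda x,y:(260+(x+.5)/9-.5,165+(y+.5)/9-.5)
for p in [(470,345),(490,383),(480,364)]: print(p,cap(onz(W,*w(*p),46)))
for r in (362,378,385,410): print('ptr',r,cap(onz(W,*w(388,r),39.5)))
e=lambda x,y:(300+(x+.5)/12-.5,150+(y+.5)/12-.5)
for p in [(150,390),(185,440)]: print('w14',cap(onz(A,*e(*p),46)))
b=lambda x,y:(295+(x+.5)/12-.5,50+(y+.5)/12-.5)
for p in [(200,285),(215,290),(250,380),(262,392)]: print('w13',cap(onz(B,*b(*p),46)))
S=load('s15');c=cap(env.sense()['tool_pos']);u,v=map(int,proj(S,wor([c[0]-16.5,18,40])));print(u,v)
cv2.imwrite('pics/s15c.png',cv2.resize(S['pixels'][v-35:v+25,u-40:u+40],None,fx=9,fy=9,interpolation=cv2.INTER_CUBIC))
```

```text
(470, 345) [-132.771   20.671   46.   ]
(490, 383) [-130.007   22.162   46.   ]
(480, 364) [-131.392   21.415   46.   ]
ptr 362 [-129.882   15.447   39.5  ]
ptr 378 [-128.676   15.472   39.5  ]
ptr 385 [-128.146   15.483   39.5  ]
ptr 410 [-126.25    15.521   39.5  ]
w14 [-132.521   20.518   46.   ]
w14 [-129.895   22.412   46.   ]
w13 [-132.774   19.318   46.   ]
w13 [-132.555   20.038   46.   ]
w13 [-128.584   21.827   46.   ]
w13 [-128.051   22.418   46.   ]
287 310
```

View pics/s15c.png

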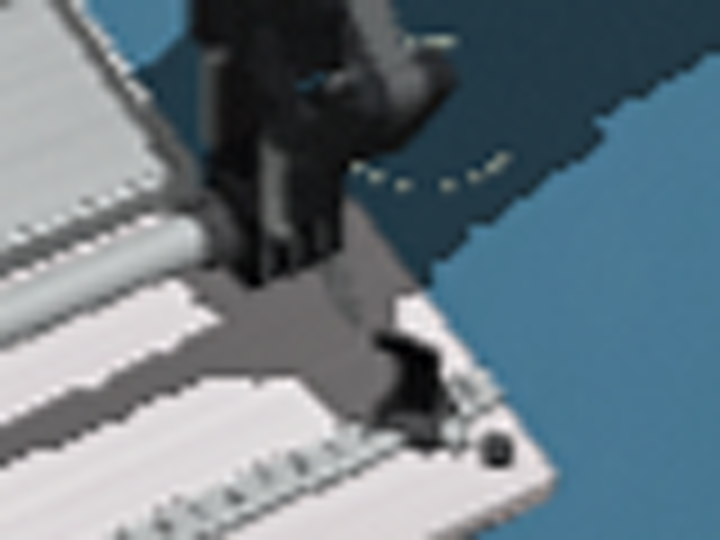

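```bash
python3 -m jog '0.065 0 0 0 0 0;0 0 0 0 0 0;0 0 0 0 0 0;0 0 0 0 0 0';python3 - <<'E'
from h import *
W=snap('wrist','w16');snap('top','t16');snap('side','s16')
c=cap(env.sense()['tool_pos']);print(c,'pointer exp',c-[16.5,-16,40.5])
cv2.imwrite('pics/w16c.png',cv2.resize(W['pixels'][165:225,260:345],None,fx=9,fy=9,interpolation=cv2.INTER_CUBIC))
w=lambda x,y:np.array((x-260+.5,y-165+.5))*9-.5
for y,z in((16,39.5),(21,39.5),(21.4,46)): print(w(*proj(W,wor([c[0]-16.5,y,z]))))
E
```

```text
t: 31.38
tool_pos: [495.5, 317.3, 80.5]
tcp_rot: [[-0.676, -0.737, 0.007], [-0.737, 0.676, 0.005], [-0.009, -0.002, -1.0]]
ft_force: [6.9, 4.4, -3.3]
grip_width: 22.0
[-114.952   -0.398   80.48 ] pointer exp [-131.452   15.602   39.98 ]
[395.328 382.989]
[463.719 382.968]
[478.711 406.358]
```

View pics/w16c.png

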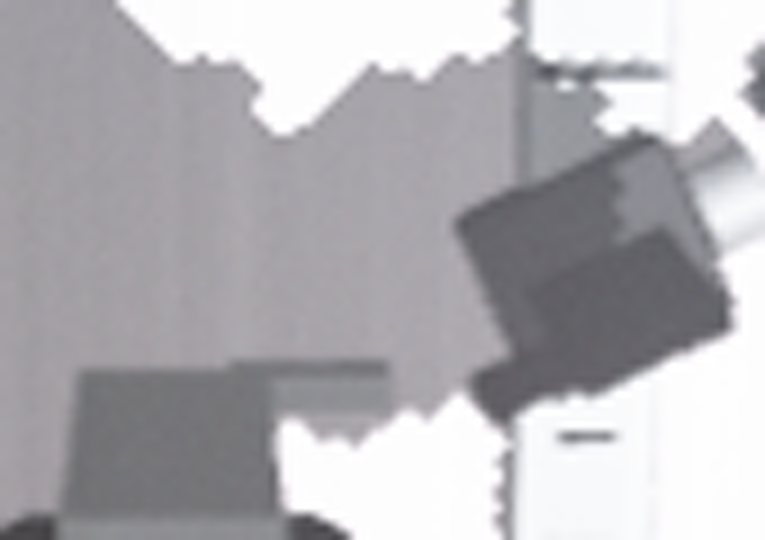

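View pics/t16.png

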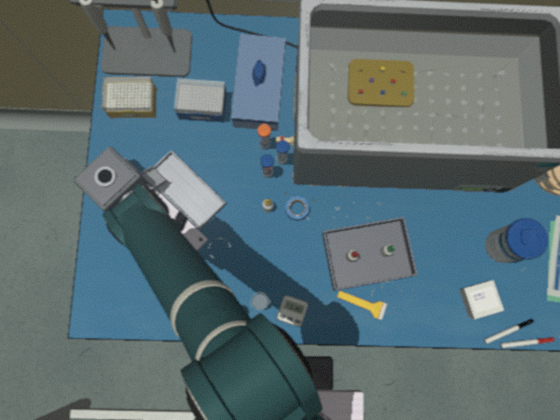

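Run:
```python
from h import *
W=load('w16')
w=lambda x,y:(260+(x+.5)/9-.5,165+(y+.5)/9-.5)
print('flag',cap(onz(W,*w(486,401),46)),'ptr front',cap(onz(W,*w(388,369),39.5)))
s=env.sense();print(cap(s['tool_pos']),s['ft_force'],s['grip_width'])
print(env.sign_off())
```

```text
flag [-131.845   21.904   46.   ] ptr front [-132.509   15.443   39.5  ]
[-114.952   -0.398   80.48 ] [ 9.007  4.15  -3.101] 21.881855546177317
the job is handed in; nothing more can be done
None
```

The job is handed in at about 31.5 s of the 72 s allowed. Both finished bottles are in the tote and the plunger is held out with its pointer level with the flag.

- **Bottles:** I took the green-capped bottle first, then the red-capped one. Each was lowered until the wrist force showed it touching the floor, then released. The wrist and top pictures show both standing upright in the tote. The yellow-capped bottle on the bench still stands where it was.
- **Plunger:** I gripped it across its flat sides at 60 N and pulled it out about 79 mm. The gripper is still holding it, with about 9–10 N on the wrist, which is what the spring should give.
- **Pointer and flag:** In the last wrist picture the flag tip's centre is at x = −131.8 mm in my capper frame. The pointer tip is at −131.5 mm by the tool position. Its front face measures −132.5 mm in the picture, about 0.7 mm past the flag's centre, so I judged them level to about 1 mm.

**Checks that disagreed:**
- The side camera read about 7 mm off the top camera in y, so I relied on the wrist camera for all fine positions.
- The view from farther back gave a flag centre of about −130.5 mm, roughly 1 mm different from the close views.
- The fingers closed to only 15–16 mm on the bottles, not 27 mm. They were holding the caps, not the bodies, but there was no slip.
- Setting the red bottle down pressed it with up to 17 N for a moment before I backed off and released.

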